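# Tip the sealed evidence carton onto the photo board

### The arm

A 6-joint arm with a two-finger parallel gripper is mounted at the origin on the work surface. World frame = base frame: x ahead of the robot, y to its left, z up, the work surface at z = 0. Lengths are in m, angles in rad, forces in N, time in s.
With the tool pointing down it reaches from about 0.25 to 0.725 m from the base axis. Payload 4 kg.
Tool frame: the origin (TCP) lies where the fingers leave the gripper's body, on its centre line; the fingertips stand 73 mm ahead of it and the grasp point (between the pads) lies 54 mm ahead of it (bot.tips_ahead is the z of the fingertips in the tool frame, in m); z points along the fingers, y is the direction in which the jaws open and shut (so a half turn about z gives the same grasp; the last joint's range is limited). The gripper opens to 85 mm and grips with 20 to 120 N. Pads are 22 mm wide; open, the fingers measure 114 mm over their backs; the gripper's body (76 mm by 85 mm) begins 54 mm behind the grasp point. The pads swing forward as they close: fully open they stand 13 mm farther back than shut.
Start: joints at [1.175, 0.241, 0.005, 1.335, 0, 1.571], TCP at [0.193, 0.461, 0.304] pointing down, gripper open.
Joint ranges: [-2.72, 2.72], [-1.05, 1.87], [-1.09, 1.28], [-1.99, 2.15], [-1.42, 1.44], [-3.14, 3.14]. Speed limits (rad/s): [2.79, 2.79, 3.14, 3.14, 3.14, 3.14].

### API

Orientations are given as a unit quaternion [x, y, z, w].
In Python, from workcell import readout, camera, get_calibration, order, bot gives the robot as it stands.
- The arm moves only by the tool send_rows, never from a script. Its argument "moves" is a list of rows, each a list of 3 entries, a list of its own where there are three numbers: the shift along the tool's x, y, z in mm, then the turn, a rotation vector about the tool's x, y, z in rad, then the finger opening in mm, from 0 to 85.4. In form: [[[dx, dy, dz], [ax, ay, az], grip], ...]. A call has 1 to 12 rows; each row is the pose to reach, as a shift and turn from the pose measured when the call began, along the tool's axes at that moment; what a row does not reach only later rows make up. A row lasts 1/12 s, in which the tool goes at most 41.7 mm and 7.16 degrees, less where a joint would pass 70% of its speed; a pose out of reach is approached as far as the arm can. A call with a gripper value outside its range is refused whole. The fingers move at their own pace and stop on an object; the grip force is fixed at half the most. Time passes only in rows, so rows that repeat a pose let the fingers close. It gives the time, the measured TCP pose, the force and the opening at its end, in the units of the state.
- readout.get_obs(): the state, without advancing time (a new reading comes with each control period).
- camera(name): name is "side" or "top" or "wrist"; returns the picture (384x512x3 uint8, red, green, blue); there is no depth.
- get_calibration(name): a dict with "fx", "fy", "cx", "cy" (pixels), "k1" (the pictures are not rectified: a ray, as slopes to the right and down, at radius r is drawn at 1 + k1 r^2 times it, then the intrinsics apply), "R" (3x3) and "t" (3): a world point X has camera coordinates R X + t. Camera axes: x right, y down, z forward; pixel columns grow to the right and rows downward; lengths in m; the calibration is good to about 2 mm. A picture is of the moment at which its call begins: read the wrist's pose just before it. get_calibration takes no time and is no camera call; for the wrist camera it gives the pose at the moment of the call.
- order.job_done(): hands the job in, once; it reports no verdict.
The state is a dict: "clock": time; "joint_pos": joint angles; "joint_vel": joint speeds; "tau": joint torques, N m; "eef_pos": TCP position; "tool_rot": TCP orientation; "ft_force": force on the tool from outside, world axes, zero at the start; "ft_torque": the same for the moment, N m; "grip_width": finger opening in m.
Only numpy, scipy, OpenCV 4.12 (cv2) and the standard library are available. Lean on these libraries where they do the work, as an engineer would, in place of code of your own. Each camera call takes 0.05 s, during which the arm holds its last target. There are 200 camera calls.

### The job

The kraft evidence carton with the red seal has to be photographed seal side up: slide it up square against the rubber front edge of the photo board, then push high on its sealed face so that it tips over that edge and lies on the board, easing it over rather than knocking it down. Then push it along the board by its base until its other end is square against both rubber screw heads of the sliding stop, and press it home there for half a second with a push of about 13 N without shifting the stop, which is already set for the camera. The contents are fragile, so never push the carton with more than 20 N; let go of it at the end and leave everything else as it is.

Things in the scene. Friction and masses are not known exactly. Their poses are not given: they have to be found in the camera images.
- carton: Kraft carton, 90 mm deep (its x), 130 wide (y), 130 tall (z), 0.55 to 0.9 kg, too big to grasp; red seal and white label on its -x face. Origin: centre of its base; z from base to top, x from sealed to plain face. It starts upright on the table, 20 to 55 mm short of the board's front edge and turned up to 0.2 rad from it, sealed face away from the board. Heavy contents put its centre of mass 46 mm above the base.
- carton_mid (a point): Centre of the carton. It takes 2 to 4 N to slide it upright on the table and 2 to 6 N lying on the board. Standing against the front edge it begins to tip at 3 to 5 N pushed 105 mm up, 5 N or more pushed 70 mm up; tilted past about 60 degrees it goes over by itself. Once lying, its base end sticks out 20 to 35 mm in front of the front edge and its upper side is 112 mm above the table.
- board: Grey photo board fixed on the table, 350 mm long (its x), 320 mm wide (its y), top 22 mm above the table. Origin: at table level at the middle of its front edge, which is faced with a grippy black rubber strip 5 mm thick (its top 21 mm above the table). x points over the board towards the sliding stop, z up.
- stop: Aluminium angle across the board, checked scale on top, 284 mm long (its y), 31 mm tall. Origin: foot of the middle of the face looking to the front edge, at the board's top; axes as the board's; 165 to 225 mm from the front edge. It slides along x only if pushed with over 20 N. Two 16 mm rubber-headed screws, 30 mm either side of its middle, 18 mm up, stand 6 to 24 mm out of that face, set differently each time.
- small_carton: Bystander: kraft carton with a green band, 100 x 75 x 85 mm, origin at the centre of its base.
- glove_box: Bystander: white and teal glove box, 240 x 120 x 80 mm, origin at the centre of its base.
- vial: Bystander: amber vial with white cap, 26 mm across, 55 mm tall, standing on the board behind the stop, origin at the centre of its base.
- marker: Bystander: yellow evidence marker tent, about 63 x 55 x 63 mm, on the table beside the board's front edge on the far side from the robot, origin at the centre of its base.
- tape_roll: Bystander: red roll of tape lying flat, 96 mm across, 25 mm tall, origin at the centre of its base.
- phone: Bystander: black phone lying flat, 148 x 72 x 9 mm, origin at the centre of its base.
- torch: Bystander: black torch standing on its head, 40 mm across, 132 mm tall, origin at the centre of its base.
- sample_jar: Bystander: clear jar with red cap, 52 mm across, 62 mm tall, origin at the centre of its base.
Mind the look-alikes: they are no part of the job. Of the things like the carton, leave any that is blue or yellow; of the rest the larger one is meant.

How it is judged:
By the outcome, as a careful person would: the job done as asked, in the order asked, and still so for the second after the job is handed in, with the robot touching nothing.
It also fails if it takes over 72 s, if anything falls off the work surface, if the arm or the gripper's body presses on something with over 40 N, if the wrist force passes 120 N, or if a joint passes its speed limit or range.

## Working session

There is one attempt and no reset: what is moved stays moved. The work goes in short steps, Python scripts to look and compute and a tool call to move; the robot and the scene stay as the last step left them, time stands still between calls to the robot, and variables do not carry over. Pictures are saved under pics/ and viewed, about 8 in all and at most 12, crops included, and the job is handed in when it is done.

Besides the shell and the picture viewer there is one more tool, called after "Request:" as a command line: name --argument value ..., lists and objects as JSON in quotes. send_rows: Moves the arm, as the interface text tells. Its arguments: {"type":"object","properties":{"moves":{"type":"array","items":{"type":"array"}}},"required":["moves"]}

```bash
mkdir -p pics; ls; python3 - <<'E'
from workcell import readout,camera,get_calibration,bot
import cv2,numpy as np
o=readout.get_obs();print({k:np.round(v,3).tolist() for k,v in o.items()}, bot.tips_ahead)
for n in("side","top"):
    im=camera(n);cv2.imwrite(f"pics/{n}0.png",cv2.cvtColor(im,cv2.COLOR_RGB2BGR));c=get_calibration(n);print(n,{k:np.round(v,4).tolist() for k,v in c.items()})
a=cv2.imread("pics/top0.png");cv2.imwrite("pics/top0b.png",cv2.resize(a,(800,600),interpolation=cv2.INTER_CUBIC))
a=cv2.imread("pics/side0.png");cv2.imwrite("pics/side0b.png",cv2.resize(a,(800,600),interpolation=cv2.INTER_CUBIC))
E
```

```text
pics
{'clock': 0.0, 'joint_pos': [1.175, 0.241, 0.004, 1.335, -0.0, 1.571], 'joint_vel': [0.001, -0.0, -0.001, 0.001, 0.001, -0.0], 'tau': [-0.002, -37.232, 25.241, 0.017, -0.0, 0.0], 'eef_pos': [0.193, 0.461, 0.303], 'tool_rot': [0.197, 0.98, -0.001, -0.0], 'ft_force': [0.327, 0.053, 0.337], 'ft_torque': [0.014, -0.033, 0.016], 'grip_width': 0.086} 0.0726
side {'fx': 358.2247, 'fy': 358.2247, 'cx': 253.0981, 'cy': 187.7769, 'k1': -0.0961, 'R': [[-0.9999, 0.0024, -0.0103], [0.0097, 0.597, -0.8022], [0.0043, -0.8022, -0.597]], 't': [0.5967, 0.0699, 1.2283]}
top {'fx': 405.191, 'fy': 405.191, 'cx': 254.0041, 'cy': 191.8305, 'k1': -0.0109, 'R': [[-0.0235, -0.9997, 0.0032], [-0.9938, 0.023, -0.1089], [0.1088, -0.0057, -0.994]], 't': [-0.0113, 0.6156, 1.2989]}
```

View pics/top0b.png

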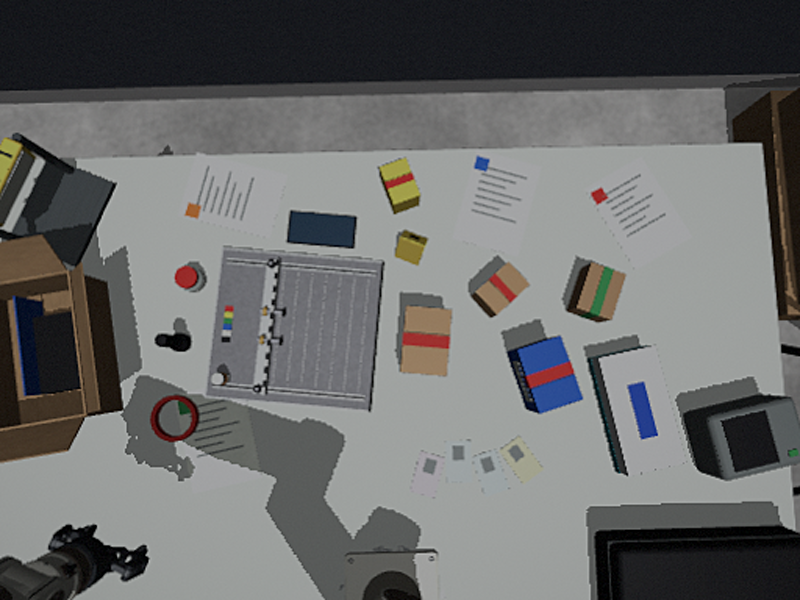

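View pics/side0b.png

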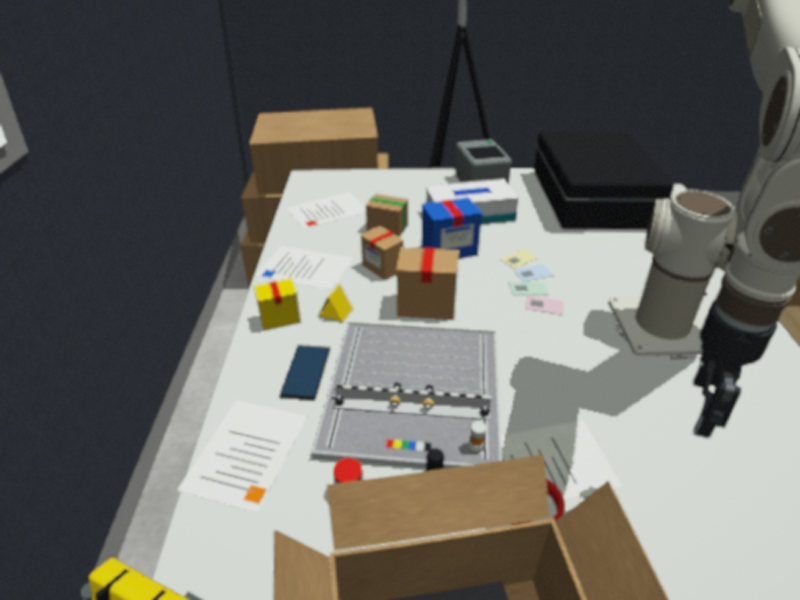

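The top picture shows the target carton (large kraft, red band) at about (427,340). The board's front edge runs (383,261)–(371,411), and the stop is at columns 255–280 with its screws near (280,312) and (277,340). The small kraft carton at (500,288) and the blue one at (545,373) are look-alikes.

```bash
cat > h.py <<'E'
import numpy as np,cv2
from workcell import readout,camera,get_calibration,bot
from scipy.spatial.transform import Rotation as Ro
def ray(c,u,v):
    x,y=(u-c["cx"])/c["fx"],(v-c["cy"])/c["fy"]
    a,b=cv2.undistortPoints(np.array([[[x,y]]],float),np.eye(3),np.array([c["k1"],0,0,0,0.]))[0,0]
    R=np.array(c["R"]);return -R.T@np.array(c["t"]),R.T@np.array([a,b,1])
def at(c,u,v,z):
    o,d=ray(c,u,v);return o+d*(z-o[2])/d[2]
def proj(c,X):
    p=np.array(c["R"])@X+np.array(c["t"]);a=p[:2]/p[2];a=a*(1+c["k1"]*(a@a));return np.array([c["fx"]*a[0]+c["cx"],c["fy"]*a[1]+c["cy"]])
def tri(*obs):
    A=0;b=0
    for c,u,v in obs:
        o,d=ray(c,u,v);d=d/np.linalg.norm(d);P=np.eye(3)-np.outer(d,d);A=A+P;b=b+P@o
    return np.linalg.solve(A,b)
E
python3 - <<'E'
from h import *
c=get_calibration("top");s=get_calibration("side");f=lambda p:(np.array(p)+.5)/1.5625-.5
for n,p,z in[("bFfar",(383,261),.022),("bFnear",(371,411),.022),("bBfar",(223,246),.022),("bBnear",(207,396),.022),("screw1",(280,312),.04),("screw2",(277,340),.04),("stopfar",(278,262),.053),("stopnear",(264,388),.053),
 ("ca",(405,306),.13),("cb",(452,308),.13),("cc",(447,376),.13),("cd",(400,373),.13),("marker",(411,247),.03),("blue",(545,373),.12),("small",(500,285),.1)]:
    print(n,at(c,*f(p),z).round(3))
print("carton side", [at(s,*f(p),.13).round(3) for p in[(400,249),(459,250),(456,283),(398,281)]])
a=cv2.imread("pics/top0.png");cv2.imwrite("pics/t1.png",cv2.resize(a[150:270,125:300],None,fx=4.5,fy=4.5,interpolation=cv2.INTER_CUBIC))
E
```

```text
bFfar [0.701 0.003 0.022]
bFnear [0.385 0.034 0.022]
bBfar [0.741 0.345 0.022]
bBnear [0.424 0.376 0.022]
screw1 [0.595 0.22  0.04 ]
screw2 [0.537 0.226 0.04 ]
stopfar [0.699 0.221 0.053]
stopnear [0.439 0.251 0.053]
ca [ 0.592 -0.04   0.13 ]
cb [ 0.586 -0.132  0.13 ]
cc [ 0.455 -0.118  0.13 ]
cd [ 0.463 -0.027  0.13 ]
marker [ 0.728 -0.058  0.03 ]
blue [ 0.456 -0.309  0.12 ]
small [ 0.633 -0.232  0.1  ]
carton side [array([ 0.586, -0.119,  0.13 ]), array([ 0.454, -0.112,  0.13 ]), array([0.472, 0.013, 0.13 ]), array([0.591, 0.004, 0.13 ])]
```

View pics/t1.png

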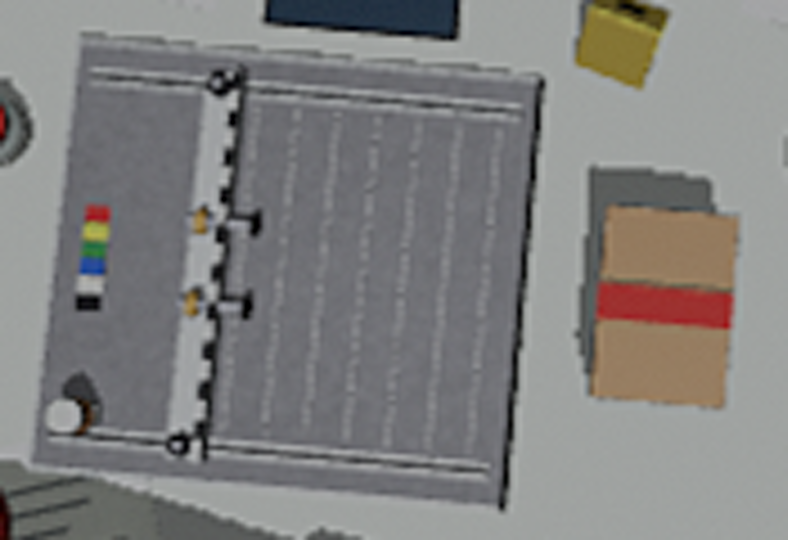

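The crop confirms it: rubber edge on the right, screw heads sticking out of the stop, and the carton nearly square about 50 mm short of the edge. I'll push from -y with open fingers tilted 40°.

```bash
cat >> h.py <<'E'
O=np.array([.543,.0185,0]);psi=np.arctan2(.9934,.1147)
ex=np.array([np.cos(psi),np.sin(psi),0]);ey=np.array([-ex[1],ex[0],0]);ez=np.array([0,0,1.])
B=np.c_[ex,ey,ez]
def rot(th,yaw=0):  # tool pointing down, tilted th forward; tool y = -board y
    z=np.sin(th)*ex-np.cos(th)*ez;y=-ey;M=np.c_[np.cross(y,z),y,z]
    return Ro.from_euler('z',yaw).as_matrix()@M
def now():
    o=readout.get_obs();R=Ro.from_quat(o["tool_rot"]).as_matrix();p=o["eef_pos"];return o,p,R
def rel(tipB,th,yaw=0):
    o,p,R=now();Rt=rot(th,yaw);pt=O+B@np.array(tipB)-Rt[:,2]*bot.tips_ahead
    print("shift",(R.T@(pt-p)*1e3).round(1),"turn",Ro.from_matrix(R.T@Rt).as_rotvec().round(4),"tcp",pt.round(3))
def st():
    o,p,R=now();tip=p+R[:,2]*bot.tips_ahead
    print("t",round(o["clock"],2),"tipB mm",((B.T@(tip-O))*1e3).round(1),"F_B",(B.T@np.array(o["ft_force"])).round(2),"tool z B",(B.T@R[:,2]).round(3),"y",(B.T@R[:,1]).round(3),"j",np.round(o["joint_pos"],2),"w",round(o["grip_width"],4))
E
python3 - <<'E'
from h import *
print([a for a in dir(bot) if a[0]!='_']);st()
rel([-.22,.006,.22],np.radians(40))
E
```

```text
['Unreachable', 'tips_ahead']
t 0.1 tipB mm [399.2 398.9 230.5] F_B [ 0.1  -0.47  1.8 ] tool z B [-0.002  0.001 -1.   ] y [ 0.961 -0.277 -0.002] j [1.18 0.24 0.   1.34 0.   1.57] w 0.0855
shift [-562.  -531.    28.5] turn [-0.4508  0.5983  1.2337] tcp [ 0.506 -0.246  0.276]
```

Request:
send_rows --moves '[[[-562,-531,28],[-0.45,0.6,1.234],85],[[-562,-531,28],[-0.45,0.6,1.234],85],[[-562,-531,28],[-0.45,0.6,1.234],85],[[-562,-531,28],[-0.45,0.6,1.234],85],[[-562,-531,28],[-0.45,0.6,1.234],85],[[-562,-531,28],[-0.45,0.6,1.234],85],[[-562,-531,28],[-0.45,0.6,1.234],85],[[-562,-531,28],[-0.45,0.6,1.234],85],[[-562,-531,28],[-0.45,0.6,1.234],85],[[-562,-531,28],[-0.45,0.6,1.234],85],[[-562,-531,28],[-0.45,0.6,1.234],85],[[-562,-531,28],[-0.45,0.6,1.234],85]]'

```text
clock: 1.1
eef_pos: [0.3951, 0.002, 0.2856]
tool_rot: [0.704, 0.622, 0.256, -0.229]
ft_force: [1.5, 0.3, -0.2]
grip_width: 0.0853
```

```bash
python3 - <<'E'
from h import *
st()
rel([-.22,.006,.22],np.radians(40))
E
```

```text
t 1.1 tipB mm [ 13.5 144.9 230.1] F_B [ 0.47 -1.46 -0.24] tool z B [ 0.645 -0.002 -0.764] y [-0.007 -1.    -0.003] j [-0.37  0.15 -0.32  1.32  0.68  1.25] w 0.0853
shift [-183.7  140.5 -142.7] turn [ 0.0016 -0.0032 -0.0071] tcp [ 0.506 -0.246  0.276]
```

Request:
send_rows --moves '[[[-184,140,-143],[0.002,-0.003,-0.007],85],[[-184,140,-143],[0.002,-0.003,-0.007],85],[[-184,140,-143],[0.002,-0.003,-0.007],85],[[-184,140,-143],[0.002,-0.003,-0.007],85],[[-184,140,-143],[0.002,-0.003,-0.007],85],[[-184,140,-143],[0.002,-0.003,-0.007],85],[[-184,140,-143],[0.002,-0.003,-0.007],85],[[-184,140,-143],[0.002,-0.003,-0.007],85]]'

```text
clock: 1.77
eef_pos: [0.5069, -0.2504, 0.2726]
tool_rot: [0.703, 0.624, 0.255, -0.228]
ft_force: [-0.6, 1.0, -0.5]
grip_width: 0.0851
```

```bash
python3 - <<'E'
from h import *
st()
rel([-.175,.006,.05],np.radians(40))
c=get_calibration("wrist");im=camera("wrist");np.save("w1.npy",np.r_[c["fx"],c["cx"],c["cy"],c["k1"],np.ravel(c["R"]),c["t"]])
cv2.imwrite("pics/w1.png",cv2.resize(cv2.cvtColor(im,cv2.COLOR_RGB2BGR),(768,576)))
for n,X in dict(cBL=[-.143,.073,.13],cBR=[-.143,-.057,.13],eL=[0,.16,.022],eR=[0,-.16,.022],s1=[.195,.03,.04],s2=[.195,-.03,.04]).items(): print(n,1.5*proj(c,O+B@np.array(X)))
E
```

```text
t 1.77 tipB mm [-224.6    4.9  217. ] F_B [ 0.97  0.72 -0.46] tool z B [ 0.643 -0.001 -0.766] y [-0.004 -1.    -0.002] j [-0.68  0.64  0.37  1.73  0.57  0.88] w 0.0851
shift [-69.3  -0.9 159.8] turn [ 0.0011  0.     -0.0037] tcp [ 0.512 -0.201  0.106]
cBL [256.72077076 272.85086813]
cBR [502.408944   271.69280526]
eL [199.23362855 167.92073067]
eR [582.29989881 166.356523  ]
s1 [357.97258445 -14.05371255]
s2 [420.79232026 -14.26890393]
```

View pics/w1.png

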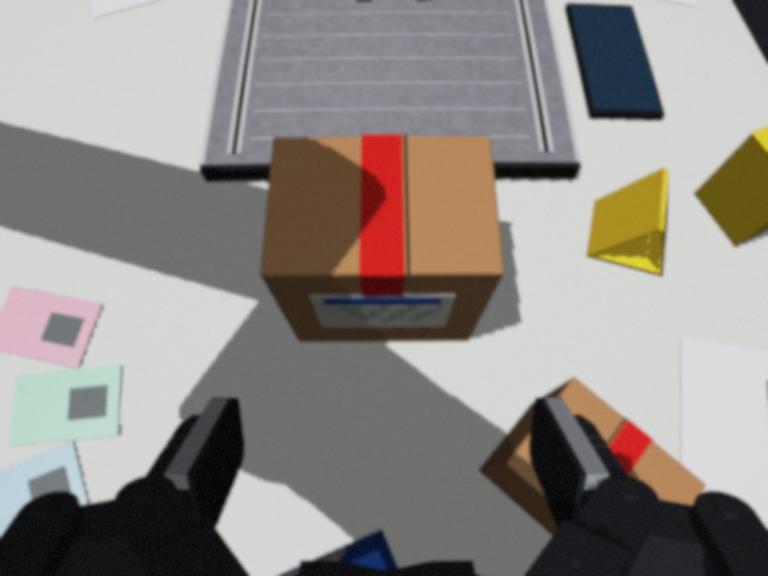

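Wrist view: the carton's sealed top edge runs (263,275)–(502,275), parallel to the rubber edge at row 168, and both match the prediction within about 5 px. A blue box corner at (380,535) and a small carton corner at (483,468) are close to my path, so I'll check clearance.

```bash
python3 - <<'E'
from h import *
c=get_calibration("wrist");t=get_calibration("top");s=get_calibration("side");f=lambda p:(np.array(p)+.5)/1.5625-.5
g=lambda X:(B.T@(X-O)*1e3).round(0)
a=cv2.imread("pics/top0.png")
for z in(.08,.1,.12,.14):
    print(z,"blue wrist",g(at(c,380/1.5,535/1.5,z)),"small wrist",g(at(c,483/1.5,468/1.5,z)),"blue top cor",[g(at(t,*f(p),z)) for p in[(511,349),(565,337),(581,400),(527,412)]],"small top",[g(at(t,*f(p),z))for p in[(495,258),(528,282),(500,315),(474,297)]])
print("blue side topback",[g(at(s,*f(p),.12)) for p in[(423,205),(477,201)]])
E
```

```text
0.08 blue wrist [-272.   10.   80.] small wrist [-238.  -48.   80.] blue top cor [array([-274.,    6.,   80.]), array([-381.,  -28.,   80.]), array([-421.,   95.,   80.]), array([-314.,  128.,   80.])] small top [array([-228., -176.,   80.]), array([-298., -133.,   80.]), array([-246.,  -60.,   80.]), array([-191.,  -92.,   80.])]
0.1 blue wrist [-271.    9.  100.] small wrist [-239.  -44.  100.] blue top cor [array([-270.,    7.,  100.]), array([-375.,  -26.,  100.]), array([-415.,   95.,  100.]), array([-310.,  127.,  100.])] small top [array([-225., -172.,  100.]), array([-294., -130.,  100.]), array([-243.,  -58.,  100.]), array([-189.,  -90.,  100.])]
0.12 blue wrist [-269.    9.  120.] small wrist [-239.  -41.  120.] blue top cor [array([-266.,    8.,  120.]), array([-370.,  -25.,  120.]), array([-409.,   94.,  120.]), array([-306.,  127.,  120.])] small top [array([-222., -169.,  120.]), array([-290., -127.,  120.]), array([-240.,  -56.,  120.]), array([-186.,  -87.,  120.])]
0.14 blue wrist [-268.    9.  140.] small wrist [-240.  -37.  140.] blue top cor [array([-263.,    9.,  140.]), array([-365.,  -23.,  140.]), array([-403.,   94.,  140.]), array([-302.,  126.,  140.])] small top [array([-219., -165.,  140.]), array([-286., -123.,  140.]), array([-237.,  -54.,  140.]), array([-184.,  -85.,  140.])]
blue side topback [array([-365.,  -23.,  120.]), array([-401.,  115.,  120.])]
```

```bash
python3 - <<'E'
from h import *
rel([-.175,.008,.048],np.radians(35))
E
```

```text
shift [-66.5  -1.8 160.8] turn [-0.0005 -0.0884 -0.0035] tcp [ 0.51  -0.196  0.107]
```

Request:
send_rows --moves '[[[-20,-2,40],[0,-0.088,-0.0035],60],[[-34,-2,80],[0,-0.088,-0.0035],60],[[-50,-2,120],[0,-0.088,-0.0035],60],[[-66,-2,150],[0,-0.088,-0.0035],60],[[-66,-2,161],[0,-0.088,-0.0035],60],[[-66,-2,161],[0,-0.088,-0.0035],60],[[-66,-2,161],[0,-0.088,-0.0035],60],[[-66,-2,161],[0,-0.088,-0.0035],60]]'

```text
clock: 2.48
eef_pos: [0.5098, -0.1944, 0.1082]
tool_rot: [0.712, 0.635, 0.224, -0.2]
ft_force: [0.2, 0.2, 0.2]
grip_width: 0.06
```

```bash
python3 - <<'E'
from h import *
st()
rel([-.165,.008,.048],np.radians(35))
rel([-.115,.008,.048],np.radians(35))
E
```

```text
t 2.48 tipB mm [-173.7    8.6   48.7] F_B [ 0.2  -0.15  0.22] tool z B [ 0.574  0.001 -0.819] y [ 0.001 -1.    -0.   ] j [-0.58  0.67  0.02  1.22  0.54  1.02] w 0.06
shift [6.7 0.5 5.6] turn [-0.001  -0.0003  0.0009] tcp [ 0.511 -0.186  0.107]
shift [47.7  0.6 34.3] turn [-0.001  -0.0003  0.0009] tcp [ 0.517 -0.136  0.107]
```

Request:
send_rows --moves '[[[4,0,3],[0,0,0],60],[[8,0,6],[0,0,0],60],[[12,0,8],[0,0,0],60],[[14,0,10],[0,0,0],60],[[17,0,12],[0,0,0],60],[[20,0,14],[0,0,0],60],[[23,0,16],[0,0,0],60],[[26,0,18],[0,0,0],60],[[29,0,20],[0,0,0],60],[[32,0,22],[0,0,0],60],[[35,0,24],[0,0,0],60],[[38,0,26],[0,0,0],60]]'

```text
clock: 3.48
eef_pos: [0.5149, -0.1484, 0.1084]
tool_rot: [0.712, 0.635, 0.224, -0.201]
ft_force: [0.2, -2.7, -2.6]
grip_width: 0.0601
```

```bash
python3 - <<'E'
from h import *
st()
E
```

```text
t 3.48 tipB mm [-127.4    8.9   48.9] F_B [-2.66 -0.5  -2.58] tool z B [ 0.574  0.001 -0.819] y [ 0.001 -1.    -0.001] j [-0.51  0.63 -0.05  1.15  0.56  1.1 ] w 0.0601
```

Request:
send_rows --moves '[[[2,0,1.5],[0,0,0],60],[[4,0,3],[0,0,0],60],[[6,0,4],[0,0,0],60],[[8,0,5.5],[0,0,0],60],[[10,0,7],[0,0,0],60],[[12,0,8.5],[0,0,0],60],[[14,0,10],[0,0,0],60],[[15.5,0,11],[0,0,0],60],[[17,0,12],[0,0,0],60],[[18,0,12.7],[0,0,0],60]]'

```text
clock: 4.32
eef_pos: [0.5175, -0.1263, 0.1084]
tool_rot: [0.712, 0.635, 0.224, -0.2]
ft_force: [-0.7, -3.5, -0.3]
grip_width: 0.0602
```

```bash
python3 - <<'E'
from h import *
st()
im=camera("wrist");cv2.imwrite("pics/w2.png",cv2.cvtColor(im,cv2.COLOR_RGB2BGR))
im=camera("side")[120:280,180:330];cv2.imwrite("pics/s2.png",cv2.resize(cv2.cvtColor(im,cv2.COLOR_RGB2BGR),None,fx=4,fy=4,interpolation=cv2.INTER_CUBIC))
E
```

```text
t 4.32 tipB mm [-105.1    8.8   49. ] F_B [-3.55  0.28 -0.31] tool z B [ 0.574  0.001 -0.819] y [ 0.001 -1.    -0.001] j [-0.47  0.62 -0.09  1.11  0.57  1.14] w 0.0602
```

View pics/w2.png

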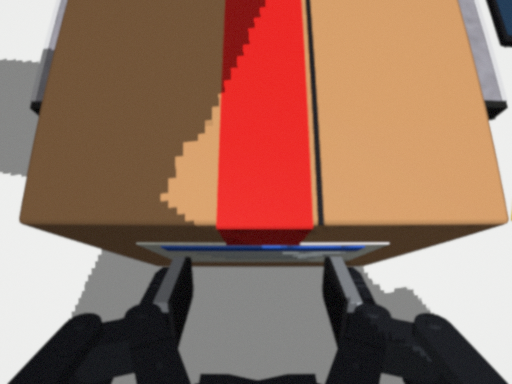

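The wrist view shows the carton square and centred on the fingers, with the board corners at (37,107) and (497,108). I'll finish the last millimetres slowly.

Request:
send_rows --moves '[[[0.8,0,0.6],[0,0,0],60],[[1.6,0,1.1],[0,0,0],60],[[2.5,0,1.7],[0,0,0],60],[[3.3,0,2.3],[0,0,0],60],[[4.1,0,2.9],[0,0,0],60],[[4.1,0,2.9],[0,0,0],60]]'

```text
clock: 4.92
eef_pos: [0.518, -0.1209, 0.1084]
tool_rot: [0.711, 0.635, 0.224, -0.201]
ft_force: [-0.1, -2.1, -0.4]
grip_width: 0.0601
```

Request:
send_rows --moves '[[[0.8,0,0.6],[0,0,0],60],[[1.6,0,1.1],[0,0,0],60],[[2.5,0,1.7],[0,0,0],60],[[2.5,0,1.7],[0,0,0],60]]'

```text
clock: 5.25
eef_pos: [0.5184, -0.1176, 0.1084]
tool_rot: [0.711, 0.635, 0.224, -0.201]
ft_force: [-0.7, -2.7, -0.8]
grip_width: 0.06
```

```bash
python3 - <<'E'
from h import *
st()
E
```

```text
t 5.25 tipB mm [-96.4   9.   49. ] F_B [-2.72  0.43 -0.78] tool z B [ 0.574  0.002 -0.819] y [ 0.002 -1.    -0.001] j [-0.46  0.61 -0.1   1.1   0.57  1.15] w 0.06
```

Request:
send_rows --moves '[[[0.8,0,0.6],[0,0,0],60],[[1.6,0,1.1],[0,0,0],60],[[2.1,0,1.4],[0,0,0],60],[[2.1,0,1.4],[0,0,0],60]]'

```text
clock: 5.58
eef_pos: [0.5188, -0.1159, 0.1085]
tool_rot: [0.712, 0.635, 0.224, -0.2]
ft_force: [-1.6, -6.1, -0.4]
grip_width: 0.0604
```

Request:
send_rows --moves '[[[0.8,0,0.6],[0,0,0],60],[[1.6,0,1.1],[0,0,0],60],[[1.6,0,1.1],[0,0,0],60]]'

```text
clock: 5.83
eef_pos: [0.5188, -0.1156, 0.1086]
tool_rot: [0.712, 0.636, 0.222, -0.198]
ft_force: [-3.1, -9.6, 1.8]
grip_width: 0.0602
```

```bash
python3 - <<'E'
from h import *
st()
c=get_calibration("side")
im=camera("side")[150:230,220:310];cv2.imwrite("pics/s3.png",cv2.resize(cv2.cvtColor(im,cv2.COLOR_RGB2BGR),None,fx=7,fy=7,interpolation=cv2.INTER_CUBIC))
for X in([0,.073,.13],[0,-.057,.13],[0,.071,.022],[0,-.059,.022]):print((proj(c,O+B@np.array(X))-[220,150])*7)
E
```

```text
t 5.83 tipB mm [-94.7   8.7  48.9] F_B [-9.94  1.96  1.8 ] tool z B [ 0.569  0.001 -0.822] y [ 0.001 -1.     0.   ] j [-0.45  0.61 -0.1   1.09  0.57  1.16] w 0.0602
[508.29199539 233.81664573]
[222.36762359 217.33665334]
[491.44771802 416.64984882]
[221.05368393 399.36295681]
```

View pics/s3.png

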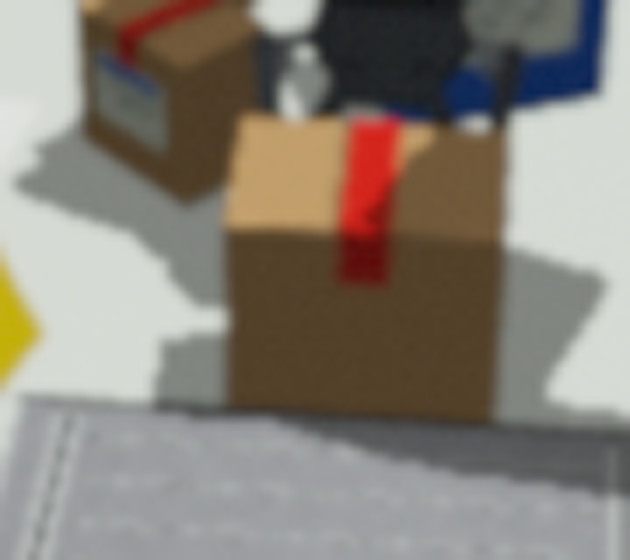

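The side view shows the carton's plain face flush along the board edge with its base line parallel to it, and force rose to 10 N against the edge. Now I'll back off, rise and push high.

```bash
python3 - <<'E'
from h import *
for X in([-.115,.008,.052],[-.110,.008,.1],[-.099,.008,.101]):rel(X,np.radians(35))
E
```

```text
shift [-15.3   0.6 -14.1] turn [-0.0006  0.0052  0.0012] tcp [ 0.517 -0.136  0.111]
shift [ 16.1   0.6 -50.7] turn [-0.0006  0.0052  0.0012] tcp [ 0.518 -0.131  0.159]
shift [ 25.7   0.6 -45.3] turn [-0.0006  0.0052  0.0012] tcp [ 0.519 -0.12   0.16 ]
```

Request:
send_rows --moves '[[[-15,0.6,-14],[0,0.005,0.001],60],[[-15,0.6,-14],[0,0.005,0.001],60],[[1,0.6,-32],[0,0.005,0.001],60],[[16,0.6,-51],[0,0.005,0.001],60],[[16,0.6,-51],[0,0.005,0.001],60],[[21,0.6,-48],[0,0.005,0.001],60],[[26,0.6,-45],[0,0.005,0.001],60],[[26,0.6,-45],[0,0.005,0.001],60]]'

```text
clock: 6.55
eef_pos: [0.5183, -0.118, 0.1596]
tool_rot: [0.711, 0.635, 0.224, -0.202]
ft_force: [-0.4, -0.3, -0.2]
grip_width: 0.06
```

```bash
python3 - <<'E'
from h import *
st()
th=np.radians(35);o,p,R=now()
for ph in np.radians(np.arange(1,14,1)):
    x,z=-96*np.cos(ph)+80*np.sin(ph),21+96*np.sin(ph)+80*np.cos(ph)
    Rt=rot(th);pt=O+B@np.array([x,8,z])/1e3 if 0 else O+B@(np.array([x,8,z])/1e3)-Rt[:,2]*bot.tips_ahead
    print(round(np.degrees(ph)),(R.T@(pt-p)*1e3).round(1))
E
```

```text
t 6.55 tipB mm [-96.7   9.1 100.2] F_B [-0.35  0.34 -0.21] tool z B [ 0.575  0.003 -0.818] y [ 0.002 -1.    -0.002] j [-0.46  0.55 -0.05  1.21  0.57  1.15] w 0.06
1 [ 3.2  0.9 -0.8]
2 [ 5.4  0.9 -1.3]
3 [ 7.5  0.9 -1.8]
4 [ 9.6  0.9 -2.2]
5 [11.8  0.9 -2.6]
6 [13.9  0.9 -3. ]
7 [16.1  0.9 -3.3]
8 [18.2  0.9 -3.6]
9 [20.4  0.9 -3.9]
10 [22.6  0.9 -4.1]
11 [24.8  0.9 -4.2]
12 [26.9  0.9 -4.4]
13 [29.1  0.9 -4.5]
```

Request:
send_rows --moves '[[[2.5,0,1],[0,0,0],60],[[4.5,0,0.5],[0,0,0],60],[[6.5,0,0],[0,0,0],60],[[8.5,0,-0.5],[0,0,0],60],[[10.5,0,-1],[0,0,0],60],[[12.5,0,-1.3],[0,0,0],60],[[14.5,0,-1.7],[0,0,0],60],[[16.5,0,-2],[0,0,0],60],[[18.5,0,-2.3],[0,0,0],60],[[20.5,0,-2.6],[0,0,0],60]]'

```text
clock: 7.38
eef_pos: [0.5201, -0.1027, 0.1737]
tool_rot: [0.711, 0.635, 0.224, -0.202]
ft_force: [-0.6, -2.7, -1.8]
grip_width: 0.06
```

```bash
cat >> h.py <<'E'
def arc(phs,f=0,th=np.radians(35),r=(-96,80)):
    st();o,p,R=now()
    for d in phs:
        ph=np.radians(d);x,z=r[0]*np.cos(ph)+r[1]*np.sin(ph)+f,21-r[0]*np.sin(ph)+r[1]*np.cos(ph)
        Rt=rot(th);pt=O+B@(np.array([x,8,z])/1e3)-Rt[:,2]*bot.tips_ahead
        print(d,(R.T@(pt-p)*1e3).round(1))
E
python3 - <<'E'
from h import *
arc(range(8,25,2),2)
im=camera("side")[130:240,210:330];cv2.imwrite("pics/s4.png",cv2.resize(cv2.cvtColor(im,cv2.COLOR_RGB2BGR),None,fx=5,fy=5,interpolation=cv2.INTER_CUBIC))
E
```

```text
t 7.38 tipB mm [-81.3   9.1 114.3] F_B [-2.77  0.31 -1.85] tool z B [ 0.575  0.003 -0.818] y [ 0.002 -1.    -0.002] j [-0.43  0.52 -0.05  1.22  0.58  1.18] w 0.06
8 [-0.8  0.9  0.2]
10 [ 3.5  0.9 -0.2]
12 [ 7.8  0.9 -0.6]
14 [12.2  0.9 -0.7]
16 [16.6  0.9 -0.7]
18 [20.9  0.9 -0.6]
20 [25.3  0.9 -0.3]
22 [29.6  0.9  0.2]
24 [33.9  0.9  0.8]
```

View pics/s4.png

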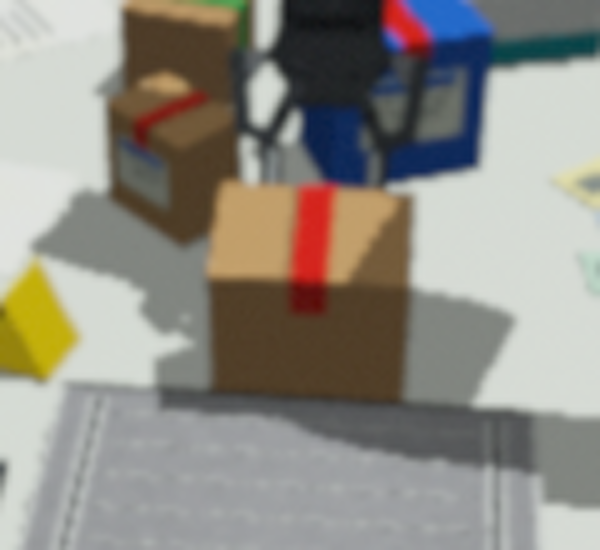

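The side view shows the carton starting to tip while staying against the edge, at about 3 N. Continuing.

Request:
send_rows --moves '[[[2.5,0,0],[0,0,0],60],[[5,0,-0.3],[0,0,0],60],[[7.5,0,-0.6],[0,0,0],60],[[10,0,-0.7],[0,0,0],60],[[12.5,0,-0.7],[0,0,0],60],[[15,0,-0.7],[0,0,0],60],[[17.5,0,-0.7],[0,0,0],60],[[20,0,-0.6],[0,0,0],60],[[22.5,0,-0.5],[0,0,0],60],[[25,0,-0.3],[0,0,0],60],[[27.5,0,0],[0,0,0],60],[[30,0,0.2],[0,0,0],60]]'

```text
clock: 8.43
eef_pos: [0.523, -0.0776, 0.1912]
tool_rot: [0.711, 0.635, 0.224, -0.202]
ft_force: [0.1, -2.0, -0.8]
grip_width: 0.0604
```

```bash
python3 - <<'E'
from h import *
arc(range(22,43,2),2)
E
```

```text
t 8.43 tipB mm [-56.1   9.1 131.8] F_B [-1.93 -0.28 -0.78] tool z B [ 0.575  0.003 -0.818] y [ 0.002 -1.    -0.002] j [-0.39  0.49 -0.06  1.22  0.59  1.23] w 0.0604
22 [-1.1  0.9  0. ]
24 [3.2 0.9 0.6]
26 [7.5 0.9 1.4]
28 [11.8  0.9  2.3]
30 [16.   0.9  3.3]
32 [20.2  0.9  4.5]
34 [24.4  0.9  5.8]
36 [28.5  0.9  7.3]
38 [32.5  0.9  9. ]
40 [36.5  0.9 10.7]
42 [40.4  0.9 12.6]
```

Request:
send_rows --moves '[[[2.5,0,0.5],[0,0,0],60],[[5,0,1],[0,0,0],60],[[7.5,0,1.4],[0,0,0],60],[[10,0,1.9],[0,0,0],60],[[12.5,0,2.5],[0,0,0],60],[[15,0,3.1],[0,0,0],60],[[17.5,0,3.7],[0,0,0],60],[[20,0,4.4],[0,0,0],60],[[22.5,0,5.2],[0,0,0],60],[[25,0,6],[0,0,0],60],[[27.5,0,7],[0,0,0],60],[[30,0,8],[0,0,0],60]]'

```text
clock: 9.43
eef_pos: [0.5263, -0.0484, 0.202]
tool_rot: [0.711, 0.635, 0.224, -0.202]
ft_force: [-0.6, -1.6, 0.3]
grip_width: 0.0596
```

```bash
python3 - <<'E'
from h import *
arc(range(36,57,2),2)
im=camera("side")[130:240,210:330];cv2.imwrite("pics/s5.png",cv2.resize(cv2.cvtColor(im,cv2.COLOR_RGB2BGR),None,fx=5,fy=5,interpolation=cv2.INTER_CUBIC))
E
```

```text
t 9.43 tipB mm [-26.6   9.1 142.7] F_B [-1.66  0.41  0.3 ] tool z B [ 0.575  0.003 -0.818] y [ 0.002 -1.    -0.002] j [-0.34  0.46 -0.08  1.2   0.59  1.3 ] w 0.0596
36 [-1.8  0.9 -0.8]
38 [2.2 0.9 0.9]
40 [6.2 0.9 2.6]
42 [10.1  0.9  4.5]
44 [14.   0.9  6.6]
46 [17.8  0.9  8.8]
48 [21.5  0.9 11.1]
50 [25.1  1.  13.5]
52 [28.6  1.  16.1]
54 [32.1  1.  18.7]
56 [35.4  1.  21.5]
```

View pics/s5.png

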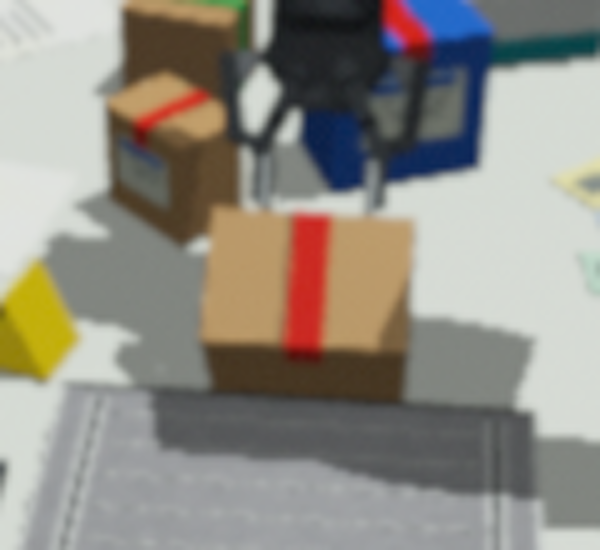

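The carton is about 35–40° over, straight, still at the edge. Continuing along the arc.

Request:
send_rows --moves '[[[2.2,0,1],[0,0,0],60],[[4.5,0,2],[0,0,0],60],[[6.5,0,2.9],[0,0,0],60],[[8.5,0,3.8],[0,0,0],60],[[10.5,0,4.8],[0,0,0],60],[[12.5,0,5.8],[0,0,0],60],[[14.5,0,7],[0,0,0],60],[[16.5,0,8.1],[0,0,0],60],[[18.5,0,9.3],[0,0,0],60],[[20.5,0,10.5],[0,0,0],60],[[22.5,0,11.8],[0,0,0],60],[[24.5,0,13.1],[0,0,0],60]]'

```text
clock: 10.48
eef_pos: [0.5295, -0.0203, 0.2056]
tool_rot: [0.711, 0.635, 0.224, -0.202]
ft_force: [0.9, -1.7, -0.1]
grip_width: 0.0601
```

```bash
python3 - <<'E'
from h import *
arc(range(50,75,2),2)
E
```

```text
t 10.48 tipB mm [  1.7   9.2 146.3] F_B [-1.61 -1.06 -0.15] tool z B [ 0.575  0.003 -0.818] y [ 0.003 -1.    -0.002] j [-0.29  0.44 -0.1   1.16  0.6   1.36] w 0.0601
50 [-0.1  1.   0.2]
52 [3.4 1.  2.7]
54 [6.9 1.  5.4]
56 [10.2  1.   8.2]
58 [13.5  1.  11.1]
60 [16.6  1.1 14.2]
62 [19.7  1.1 17.3]
64 [22.6  1.1 20.5]
66 [25.4  1.1 23.9]
68 [28.1  1.1 27.3]
70 [30.6  1.1 30.8]
72 [33.1  1.1 34.4]
74 [35.4  1.2 38.1]
```

Request:
send_rows --moves '[[[2,0,1.7],[0,0,0],60],[[4,0,3.2],[0,0,0],60],[[6,0,4.7],[0,0,0],60],[[8,0,6.3],[0,0,0],60],[[10,0,8],[0,0,0],60],[[12,0,9.7],[0,0,0],60],[[14,0,11.5],[0,0,0],60],[[15.5,0,13],[0,0,0],60],[[17,0,14.5],[0,0,0],60],[[18.5,0,16],[0,0,0],60],[[20,0,17.5],[0,0,0],60],[[21,0,18.5],[0,0,0],60]]'

```text
clock: 11.48
eef_pos: [0.5326, 0.0076, 0.2025]
tool_rot: [0.711, 0.635, 0.224, -0.202]
ft_force: [-0.3, -0.3, 0.5]
grip_width: 0.0598
```

```bash
python3 - <<'E'
from h import *
arc(range(62,75,2),2)
im=camera("side")[130:240,210:330];cv2.imwrite("pics/s6.png",cv2.resize(cv2.cvtColor(im,cv2.COLOR_RGB2BGR),None,fx=5,fy=5,interpolation=cv2.INTER_CUBIC))
E
```

```text
t 11.48 tipB mm [ 29.8   9.3 143.2] F_B [-0.31  0.29  0.49] tool z B [ 0.576  0.003 -0.818] y [ 0.003 -1.    -0.002] j [-0.24  0.43 -0.12  1.11  0.61  1.42] w 0.0598
62 [-1.6  1.1 -1.4]
64 [1.4 1.1 1.8]
66 [4.2 1.1 5.2]
68 [6.9 1.1 8.6]
70 [ 9.4  1.1 12.1]
72 [11.9  1.1 15.8]
74 [14.2  1.2 19.5]
```

View pics/s6.png

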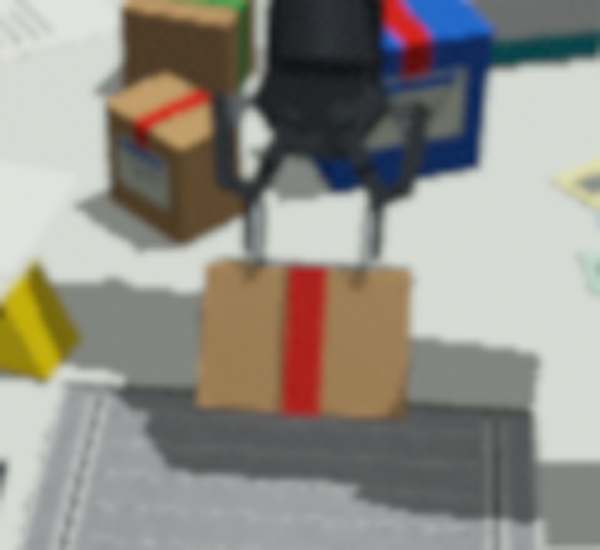

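The carton is about 62° over, top face towards the stop, still supported by the fingers. I'll nudge it past balance gently.

Request:
send_rows --moves '[[[1.2,0,1.5],[0,0,0],60],[[2.4,0,3],[0,0,0],60],[[3.6,0,4.5],[0,0,0],60],[[4.8,0,6],[0,0,0],60],[[6,0,7.5],[0,0,0],60],[[7,0,8.8],[0,0,0],60],[[7,0,8.8],[0,0,0],60],[[7,0,8.8],[0,0,0],60]]'

```text
clock: 12.2
eef_pos: [0.5339, 0.0188, 0.1997]
tool_rot: [0.711, 0.635, 0.225, -0.202]
ft_force: [-0.3, 0.4, 4.9]
grip_width: 0.0602
```

```bash
python3 - <<'E'
from h import *
st()
c=get_calibration("side")
im=camera("side")[130:240,210:330];cv2.imwrite("pics/s7.png",cv2.resize(cv2.cvtColor(im,cv2.COLOR_RGB2BGR),None,fx=5,fy=5,interpolation=cv2.INTER_CUBIC))
for X in([.1,.073,.112],[.1,-.057,.112],[-.03,.073,.112],[-.03,-.057,.112],[.1,.073,.022],[.1,-.057,.022]):print(((proj(c,O+B@np.array(X))-[210,130])*5).round())
E
```

```text
t 12.2 tipB mm [ 41.1   9.3 140.4] F_B [0.4  0.36 4.89] tool z B [ 0.576  0.003 -0.817] y [ 0.003 -1.    -0.001] j [-0.22  0.42 -0.13  1.09  0.61  1.44] w 0.0602
[407. 390.]
[190. 376.]
[413. 262.]
[214. 251.]
[399. 501.]
[193. 486.]
```

View pics/s7.png

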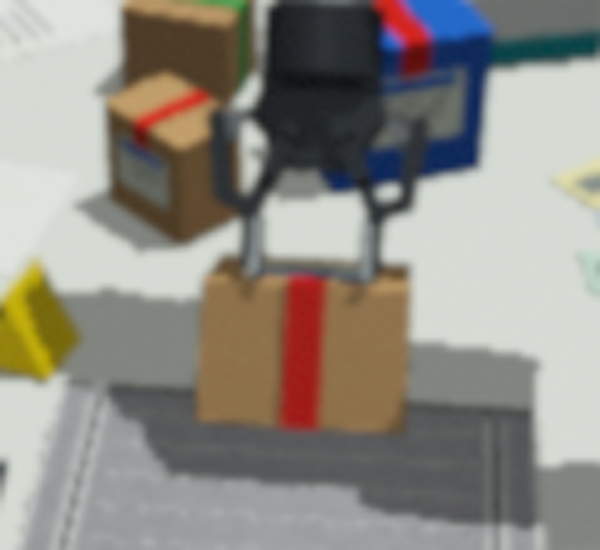

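The carton is about 70° over with 5 N up on the fingers. I'll hold a moment to see whether it settles.

Request:
send_rows --moves '[[[0,0,0],[0,0,0],60],[[0,0,0],[0,0,0],60],[[0,0,0],[0,0,0],60]]'

```text
clock: 12.5
eef_pos: [0.5339, 0.0187, 0.1998]
tool_rot: [0.711, 0.635, 0.225, -0.202]
ft_force: [-0.8, -0.5, 3.6]
grip_width: 0.0604
```

```bash
python3 - <<'E'
from h import *
st();c=get_calibration("side");a=cv2.imread("pics/s7.png");im=camera("side")
b=cv2.resize(cv2.cvtColor(im[130:240,210:330],cv2.COLOR_RGB2BGR),None,fx=5,fy=5,interpolation=cv2.INTER_CUBIC)
print(np.abs(a.astype(int)-b).mean(), np.abs(a.astype(int)-b)[380:520,180:420].max())
# red band rows at each stage, original px
hsv=cv2.cvtColor(im,cv2.COLOR_RGB2HSV);r=((hsv[...,0]<8)|(hsv[...,0]>172))&(hsv[...,1]>150)&(hsv[...,2]>80)
ys,xs=np.nonzero(r[170:230,255:290]);print("red rows",ys.min()+170,ys.max()+170,"cols",xs.min()+255,xs.max()+255)
col=im[160:235,290].astype(int);print([ (160+i,*col[i]) for i in range(0,75,2)])
# lower front top-edge prediction as function of tilt and overhang
for ov in(21,28,35):
  for ph in(64,68,72,76,80,85,90):
    p=np.radians(ph);q=lambda x,z:O+B@np.array([(x*np.cos(p)+z*np.sin(p))/1e3,.0,(21-x*np.sin(p)+z*np.cos(p))/1e3])
    print(ov,ph,"top-plain",proj(c,q(0,130-ov)).round(1),"top-seal",proj(c,q(-90,130-ov)).round(1))
E
```

```text
t 12.5 tipB mm [ 41.    9.3 140.4] F_B [-0.56  0.74  3.64] tool z B [ 0.576  0.003 -0.817] y [ 0.003 -1.    -0.001] j [-0.22  0.42 -0.13  1.09  0.61  1.44] w 0.0604
0.6345464646464647 9
red rows 185 215 cols 266 274
[(160, np.int64(40), np.int64(50), np.int64(73)), (162, np.int64(32), np.int64(44), np.int64(73)), (164, np.int64(36), np.int64(47), np.int64(71)), (166, np.int64(60), np.int64(66), np.int64(77)), (168, np.int64(90), np.int64(95), np.int64(93)), (170, np.int64(54), np.int64(57), np.int64(59)), (172, np.int64(128), np.int64(133), np.int64(129)), (174, np.int64(208), np.int64(214), np.int64(207)), (176, np.int64(214), np.int64(219), np.int64(212)), (178, np.int64(213), np.int64(218), np.int64(212)), (180, np.int64(213), np.int64(218), np.int64(212)), (182, np.int64(176), np.int64(176), np.int64(166)), (184, np.int64(108), np.int64(90), np.int64(67)), (186, np.int64(162), np.int64(132), np.int64(90)), (188, np.int64(162), np.int64(132), np.int64(90)), (190, np.int64(147), np.int64(119), np.int64(82)), (192, np.int64(148), np.int64(120), np.int64(85)), (194, np.int64(147), np
[... 1440 characters left out ...]
68.4 187.6]
28 68 top-plain [266.9 218.5] top-seal [268.1 190.4]
28 72 top-plain [266.8 220.6] top-seal [267.9 193.3]
28 76 top-plain [266.7 222.7] top-seal [267.7 196.2]
28 80 top-plain [266.6 224.7] top-seal [267.4 199.3]
28 85 top-plain [266.6 227. ] top-seal [267.1 203.2]
28 90 top-plain [266.5 229.2] top-seal [266.9 207.1]
35 64 top-plain [267.1 215.7] top-seal [268.5 187.2]
35 68 top-plain [267.  217.7] top-seal [268.3 189.8]
35 72 top-plain [266.9 219.7] top-seal [268.1 192.5]
35 76 top-plain [266.9 221.7] top-seal [267.8 195.3]
35 80 top-plain [266.8 223.5] top-seal [267.6 198.2]
35 85 top-plain [266.7 225.7] top-seal [267.3 201.9]
35 90 top-plain [266.7 227.7] top-seal [267.1 205.6]
```

The carton has stopped near 62–66° with the tips close to its upper edge. I'll take one mosaic of all three cameras to see the contact.

```bash
cat >> h.py <<'E'
def mosaic(name,side=(130,240,210,330),top=(150,240,200,310)):
    b=lambda n:cv2.cvtColor(camera(n),cv2.COLOR_RGB2BGR)
    s=b("side")[side[0]:side[1],side[2]:side[3]];t=b("top")[top[0]:top[1],top[2]:top[3]];w=b("wrist")
    L=np.vstack([cv2.resize(s,(360,300),interpolation=cv2.INTER_CUBIC),cv2.resize(t,(360,300),interpolation=cv2.INTER_CUBIC)])
    W=np.zeros((600,440,3),np.uint8);W[:330]=cv2.resize(w,(440,330))
    W[330:600]=cv2.resize(w[170:354,106:406],(440,270),interpolation=cv2.INTER_CUBIC)
    cv2.imwrite(name,np.hstack([L,W]))
E
python3 - <<'E'
from h import *
c=get_calibration("wrist");w=camera("wrist")
for h in((41,140),):
  o,p,R=now()
  for y in(-30,30): print("tip px",proj(c,p+R@np.array([0,y/1e3,bot.tips_ahead])))
for ov in(21,35,45):
  for ph in(60,64,68):
    q=np.radians(ph);f=lambda x,z:O+B@np.array([(x*np.cos(q)+z*np.sin(q))/1e3,.008,(21-x*np.sin(q)+z*np.cos(q))/1e3])
    print(ov,ph,"seal-top",proj(c,f(-90,130-ov)).round(),"seal-base",proj(c,f(-90,-ov)).round(),"plain-top",proj(c,f(0,130-ov)).round())
mosaic("pics/m1.png")
E
```

```text
tip px [193.55599694 266.53103983]
tip px [320.56463919 266.43309562]
21 60 seal-top [260. 245.] seal-base [259. 459.] plain-top [259. 196.]
21 64 seal-top [260. 226.] seal-base [259. 453.] plain-top [259. 194.]
21 68 seal-top [260. 210.] seal-base [259. 446.] plain-top [259. 193.]
35 60 seal-top [260. 274.] seal-base [259. 475.] plain-top [259. 216.]
35 64 seal-top [260. 255.] seal-base [259. 472.] plain-top [259. 213.]
35 68 seal-top [260. 239.] seal-base [259. 467.] plain-top [259. 212.]
45 60 seal-top [260. 294.] seal-base [259. 486.] plain-top [259. 229.]
45 64 seal-top [260. 276.] seal-base [259. 484.] plain-top [259. 227.]
45 68 seal-top [260. 259.] seal-base [259. 481.] plain-top [259. 225.]
```

View pics/m1.png

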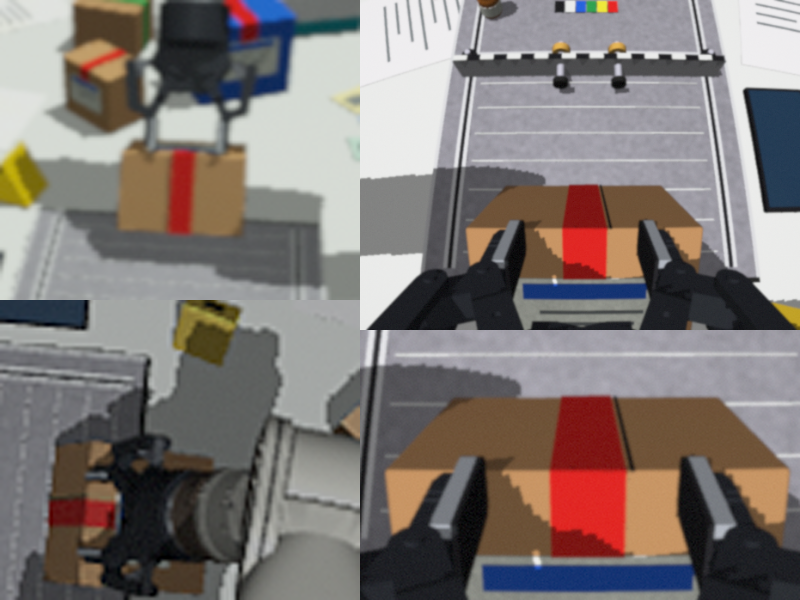

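The mosaic shows the carton at about 62° with its overhang slid to about 36 mm. The fingertips rest on the sealed face about 10 mm from its upper edge (wrist row ~225). The balance angle is therefore nearer 77°, so I'll keep following the contact point's arc.

Request:
send_rows --moves '[[[1.5,0,2],[0,0,0],60],[[3,0,3.8],[0,0,0],60],[[4.4,0,5.6],[0,0,0],60],[[5.7,0,7.4],[0,0,0],60],[[7,0,9.2],[0,0,0],60],[[8.2,0,11],[0,0,0],60],[[9.4,0,12.8],[0,0,0],60],[[10.6,0,14.5],[0,0,0],60],[[10.6,0,14.5],[0,0,0],60]]'

```text
clock: 13.5
eef_pos: [0.5356, 0.0358, 0.1934]
tool_rot: [0.711, 0.635, 0.224, -0.202]
ft_force: [0.1, -1.0, 2.2]
grip_width: 0.0601
```

```bash
cat >> h.py <<'E'
def edges():
    # rows along the red band in wrist image, where brightness steps
    c=get_calibration("wrist");im=camera("wrist").astype(int)
    k=[];r=im[:,256:272,:].mean(1)
    g=np.abs(np.diff(cv2.GaussianBlur(r.astype(np.float32),(1,5),1),axis=0)).sum(1)
    pk=[i for i in range(2,380) if g[i]==g[max(0,i-4):i+5].max() and g[i]>25];print("edge rows",pk,[r[i+3].round().tolist() for i in pk])
    for ov in(20,28,36,44):
      for ph in(62,66,70,75,80,85,90):
        q=np.radians(ph);f=lambda x,z:O+B@np.array([(x*np.cos(q)+z*np.sin(q))/1e3,.008,(21-x*np.sin(q)+z*np.cos(q))/1e3])
        print(ov,ph,"seal-top",proj(c,f(-90,130-ov))[1].round(),"plain-top",proj(c,f(0,130-ov))[1].round(),end=" | ")
      print()
E
python3 - <<'E'
from h import *
st();edges()
E
```

```text
t 13.5 tipB mm [ 58.1   9.6 134.1] F_B [-1.   -0.26  2.19] tool z B [ 0.576  0.004 -0.818] y [ 0.004 -1.    -0.002] j [-0.18  0.42 -0.15  1.05  0.61  1.48] w 0.0601
edge rows [8, 23, 73, 99, 139, 170, 204, 231, 262, 325, 331, 351, 367, 378] [[47.0, 129.0, 150.0], [153.0, 151.0, 159.0], [88.0, 88.0, 90.0], [159.0, 157.0, 166.0], [157.0, 156.0, 164.0], [162.0, 160.0, 169.0], [160.0, 158.0, 167.0], [101.0, 18.0, 17.0], [231.0, 44.0, 40.0], [145.0, 145.0, 137.0], [23.0, 54.0, 118.0], [144.0, 147.0, 140.0], [78.0, 81.0, 81.0], [33.0, 33.0, 38.0]]
20 62 seal-top 271.0 plain-top 215.0 | 20 66 seal-top 251.0 plain-top 213.0 | 20 70 seal-top 233.0 plain-top 211.0 | 20 75 seal-top 214.0 plain-top 211.0 | 20 80 seal-top 199.0 plain-top 211.0 | 20 85 seal-top 187.0 plain-top 212.0 | 20 90 seal-top 179.0 plain-top 214.0 | 
28 62 seal-top 289.0 plain-top 227.0 | 28 66 seal-top 268.0 plain-top 224.0 | 28 70 seal-top 250.0 plain-top 222.0 | 28 75 seal-top 231.0 plain-top 221.0 | 28 80 seal-top 215.0 plain-top 221.0 | 28 85 seal-top 202.0 plain-top 222.0 | 28 90 seal-top 192.0 plain-top 224.0 | 
36 62 seal-top 305.0 plain-top 238.0 | 36 66 seal-top 285.0 plain-top 235.0 | 36 70 seal-top 267.0 plain-top 233.0 | 36 75 seal-top 247.0 plain-top 232.0 | 36 80 seal-top 231.0 plain-top 232.0 | 36 85 seal-top 217.0 plain-top 232.0 | 36 90 seal-top 205.0 plain-top 234.0 | 
44 62 seal-top 322.0 plain-top 249.0 | 44 66 seal-top 302.0 plain-top 246.0 | 44 70 seal-top 284.0 plain-top 244.0 | 44 75 seal-top 264.0 plain-top 243.0 | 44 80 seal-top 246.0 plain-top 242.0 | 44 85 seal-top 232.0 plain-top 242.0 | 44 90 seal-top 219.0 plain-top 243.0 |
```

Request:
send_rows --moves '[[[1.2,0,2.1],[0,0,0],60],[[2.3,0,4.2],[0,0,0],60],[[3.4,0,6.2],[0,0,0],60],[[4.5,0,8.2],[0,0,0],60],[[5.5,0,10],[0,0,0],60],[[6.3,0,11.7],[0,0,0],60],[[7,0,13.2],[0,0,0],60],[[7.5,0,14.5],[0,0,0],60],[[8,0,15.8],[0,0,0],60],[[8.6,0,17.3],[0,0,0],60],[[8.6,0,17.3],[0,0,0],60]]'

```text
clock: 14.47
eef_pos: [0.5374, 0.0527, 0.1841]
tool_rot: [0.711, 0.635, 0.224, -0.202]
ft_force: [-0.8, -0.1, 0.7]
grip_width: 0.0602
```

```bash
python3 - <<'E'
from h import *
st();edges()
E
```

```text
t 14.47 tipB mm [ 75.2   9.8 124.8] F_B [-0.15  0.83  0.65] tool z B [ 0.576  0.004 -0.818] y [ 0.004 -1.    -0.002] j [-0.15  0.43 -0.17  1.    0.61  1.52] w 0.0602
edge rows [14, 29, 78, 84, 110, 120, 152, 183, 222, 228, 288, 295, 302, 315, 332, 349, 354, 367, 378] [[46.0, 122.0, 146.0], [143.0, 141.0, 150.0], [218.0, 218.0, 221.0], [78.0, 78.0, 80.0], [152.0, 149.0, 158.0], [152.0, 149.0, 158.0], [149.0, 147.0, 156.0], [182.0, 182.0, 185.0], [152.0, 150.0, 159.0], [229.0, 49.0, 47.0], [232.0, 229.0, 231.0], [52.0, 110.0, 225.0], [39.0, 82.0, 168.0], [138.0, 140.0, 134.0], [78.0, 81.0, 82.0], [77.0, 80.0, 81.0], [142.0, 144.0, 137.0], [78.0, 81.0, 81.0], [30.0, 31.0, 34.0]]
20 62 seal-top 315.0 plain-top 238.0 | 20 66 seal-top 291.0 plain-top 235.0 | 20 70 seal-top 269.0 plain-top 233.0 | 20 75 seal-top 247.0 plain-top 231.0 | 20 80 seal-top 229.0 plain-top 230.0 | 20 85 seal-top 214.0 plain-top 231.0 | 20 90 seal-top 203.0 plain-top 233.0 | 
28 62 seal-top 333.0 plain-top 250.0 | 28 66 seal-top 309.0 plain-top 247.0 | 28 70 seal-top 288.0 plain-top 244.0 | 28 75 seal-top 265.0 plain-top 242.0 | 28 80 seal-top 246.0 plain-top 241.0 | 28 85 seal-top 230.0 plain-top 242.0 | 28 90 seal-top 218.0 plain-top 243.0 | 
36 62 seal-top 351.0 plain-top 262.0 | 36 66 seal-top 327.0 plain-top 258.0 | 36 70 seal-top 306.0 plain-top 256.0 | 36 75 seal-top 283.0 plain-top 254.0 | 36 80 seal-top 263.0 plain-top 252.0 | 36 85 seal-top 246.0 plain-top 252.0 | 36 90 seal-top 232.0 plain-top 253.0 | 
44 62 seal-top 368.0 plain-top 274.0 | 44 66 seal-top 345.0 plain-top 270.0 | 44 70 seal-top 324.0 plain-top 267.0 | 44 75 seal-top 301.0 plain-top 265.0 | 44 80 seal-top 280.0 plain-top 263.0 | 44 85 seal-top 262.0 plain-top 263.0 | 44 90 seal-top 248.0 plain-top 264.0 |
```

The carton now lies flat: only the sealed-top edge shows at row 228, matching 90° and an overhang of about 34 mm, with roughly zero force. Next I'll lift off and go behind its base.

```bash
python3 - <<'E'
from h import *
th=np.radians(35)
for X in([.06,.008,.165],[-.075,.006,.165],[-.075,.006,.055]):rel(X,th)
E
```

```text
shift [ 10.9   1.3 -41.5] turn [-0.0038 -0.0024  0.0019] tcp [0.537 0.038 0.224]
shift [ -99.5    2.8 -119.2] turn [-0.0038 -0.0024  0.0019] tcp [ 0.524 -0.097  0.224]
shift [-162.8    3.   -29.2] turn [-0.0038 -0.0024  0.0019] tcp [ 0.524 -0.097  0.114]
```

Request:
send_rows --moves '[[[5,1,-21],[0,0,0],60],[[11,1,-41],[-0.004,-0.002,0.002],60],[[-20,2,-63],[-0.004,-0.002,0.002],60],[[-55,2,-88],[-0.004,-0.002,0.002],60],[[-99,3,-119],[-0.004,-0.002,0.002],60],[[-99,3,-119],[-0.004,-0.002,0.002],60],[[-120,3,-90],[-0.004,-0.002,0.002],60],[[-141,3,-60],[-0.004,-0.002,0.002],60],[[-163,3,-29],[-0.004,-0.002,0.002],60],[[-163,3,-29],[-0.004,-0.002,0.002],60],[[-163,3,-29],[-0.004,-0.002,0.002],60]]'

```text
clock: 15.43
eef_pos: [0.5222, -0.0961, 0.1128]
tool_rot: [0.712, 0.633, 0.224, -0.203]
ft_force: [0.6, -0.1, 0.5]
grip_width: 0.06
```

```bash
python3 - <<'E'
from h import *
st();rel([-.05,.006,.055],np.radians(35))
mosaic("pics/m2.png",side=(150,270,205,325),top=(140,260,160,304))
E
```

```text
t 15.43 tipB mm [-74.4   7.8  53.5] F_B [-0.06 -0.63  0.48] tool z B [ 0.576  0.004 -0.818] y [-0.001 -1.    -0.005] j [-0.42  0.59 -0.11  1.08  0.58  1.2 ] w 0.06
shift [21.1  1.4 12.8] turn [-0.004  -0.0027 -0.0035] tcp [ 0.527 -0.072  0.114]
```

View pics/m2.png

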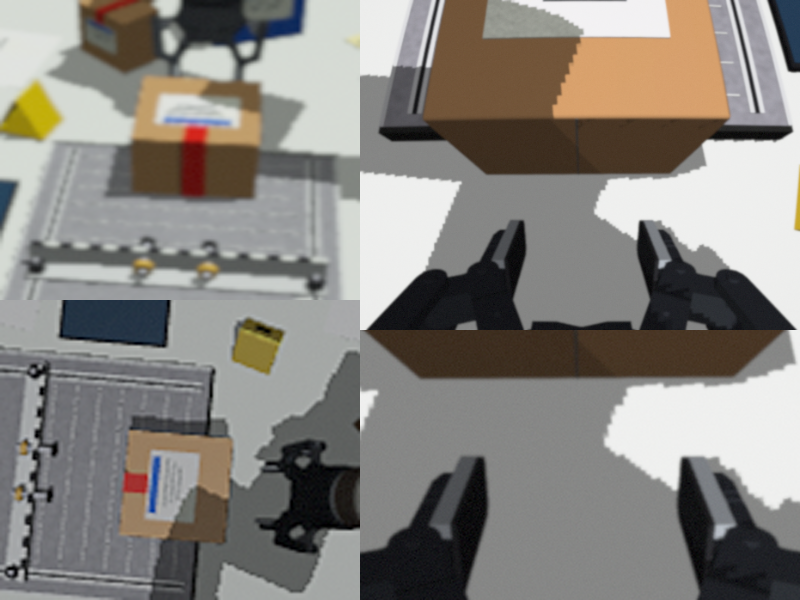

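The carton lies seal side up, square to the edge (wrist: base edge (425,120)–(728,120), parallel to the board edge at row 132). Its base sticks out about 30 mm and it is centred on the fingers. Now pushing by the base.

Request:
send_rows --moves '[[[4,0.3,2.8],[0,0,0],60],[[8,0.6,5.6],[0,0,0],60],[[12,0.9,8.4],[0,0,0],60],[[16,1,11.2],[0,0,0],60],[[20,1,14],[0,0,0],60],[[23,1,16.2],[0,0,0],60],[[26,1,18.3],[0,0,0],60],[[29,1,20.4],[0,0,0],60],[[32,1,22.5],[0,0,0],60],[[35,1,24.6],[0,0,0],60],[[38,1,26.7],[0,0,0],60],[[41,1,28.8],[0,0,0],60]]'

```text
clock: 16.58
eef_pos: [0.5321, -0.0477, 0.1165]
tool_rot: [0.712, 0.635, 0.226, -0.198]
ft_force: [0.1, -4.1, 0.6]
grip_width: 0.0599
```

Request:
send_rows --moves '[[[3,0,2.1],[0,0,0],60],[[6,0,4.2],[0,0,0],60],[[9,0,6.3],[0,0,0],60],[[12,0,8.4],[0,0,0],60],[[15,0,10.5],[0,0,0],60],[[18,0,12.6],[0,0,0],60],[[21,0,14.7],[0,0,0],60],[[24,0,16.8],[0,0,0],60],[[27,0,18.9],[0,0,0],60],[[30,0,21],[0,0,0],60]]'

```text
clock: 17.42
eef_pos: [0.5363, -0.0109, 0.1164]
tool_rot: [0.712, 0.635, 0.226, -0.198]
ft_force: [-0.8, -3.7, 1.4]
grip_width: 0.0601
```

```bash
python3 - <<'E'
from h import *
st();o,p,R=now();print(o["ft_torque"])
c=get_calibration("top")
im=camera("top");cv2.imwrite("pics/x1.png",cv2.cvtColor(im,cv2.COLOR_RGB2BGR))
# front (top-end) edge of lying carton along rays y=+-50, scan board x at z=.112 and screws at .040
g=cv2.cvtColor(im,cv2.COLOR_RGB2HSV)
for y in(-.05,-.03,.03,.05):
    row=[]
    for x in np.arange(.08,.24,.004):
        u,v=proj(c,O+B@np.array([x,y,.112]));row.append("K" if (lambda q:q[1]>60 and 5<q[0]<25)(g[int(round(v)),int(round(u))]) else ".")
    print(y,"".join(row))
E
```

```text
t 17.42 tipB mm [11.6  3.  56.9] F_B [-3.77  0.32  1.41] tool z B [ 0.573 -0.004 -0.82 ] y [-0.001 -1.     0.004] j [-0.27  0.54 -0.2   0.93  0.6   1.39] w 0.0601
[-1.1572258   0.15342133  0.00175468]
-0.05 KKKKKKKKKKKKKKKK........................
-0.03 ..........KKKKKKK..................K....
0.03 ..........KKKKKKK..................KKK..
0.05 K.....K.KKKKKKKKK.......................
```

Request:
send_rows --moves '[[[2.5,0,1.7],[0,0,0],60],[[5,0,3.5],[0,0,0],60],[[7.5,0,5.2],[0,0,0],60],[[10,0,7],[0,0,0],60],[[12.5,0,8.7],[0,0,0],60],[[15,0,10.5],[0,0,0],60],[[17,0,11.9],[0,0,0],60],[[19,0,13.3],[0,0,0],60],[[21,0,14.7],[0,0,0],60],[[23,0,16.1],[0,0,0],60],[[24.5,0,17.1],[0,0,0],60]]'

```text
clock: 18.38
eef_pos: [0.5396, 0.0198, 0.1165]
tool_rot: [0.712, 0.635, 0.226, -0.198]
ft_force: [-0.7, -3.8, -0.1]
grip_width: 0.0601
```

```bash
python3 - <<'E'
from h import *
st()
c=get_calibration("top");im=camera("top").astype(int)
for y in(-.03,.03):
    for z,xs in((.112,np.arange(.15,.2,.003)),(.04,np.arange(.17,.215,.003))):
        print(y,z,[(round(x*1e3),im[tuple(np.round(proj(c,O+B@np.array([x,y,z]))).astype(int)[::-1])].sum()) for x in xs])
E
```

```text
t 18.38 tipB mm [42.5  3.2 57. ] F_B [-3.83  0.31 -0.15] tool z B [ 0.573 -0.003 -0.819] y [ 0.    -1.     0.004] j [-0.21  0.53 -0.22  0.89  0.61  1.45] w 0.0601
-0.03 0.112 [(150, np.int64(378)), (153, np.int64(361)), (156, np.int64(369)), (159, np.int64(369)), (162, np.int64(364)), (165, np.int64(364)), (168, np.int64(367)), (171, np.int64(365)), (174, np.int64(357)), (177, np.int64(369)), (180, np.int64(281)), (183, np.int64(57)), (186, np.int64(11)), (189, np.int64(278)), (192, np.int64(285)), (195, np.int64(258)), (198, np.int64(224))]
-0.03 0.04 [(170, np.int64(362)), (173, np.int64(363)), (176, np.int64(366)), (179, np.int64(364)), (182, np.int64(366)), (185, np.int64(381)), (188, np.int64(381)), (191, np.int64(388)), (194, np.int64(280)), (197, np.int64(40)), (200, np.int64(33)), (203, np.int64(262)), (206, np.int64(411)), (209, np.int64(455)), (212, np.int64(467))]
0.03 0.112 [(150, np.int64(387)), (153, np.int64(364)), (156, np.int64(365)), (159, np.int64(370)), (162, np.int64(367)), (165, np.int64(369)), (168, np.int64(368)), (171, np.int64(371)), (174, np.int64(377)), (177, np.int64(387)), (180, np.int64(270)), (183, np.int64(15)), (186, np.int64(24)), (189, np.int64(287)), (192, np.int64(376)), (195, np.int64(371)), (198, np.int64(393))]
0.03 0.04 [(170, np.int64(370)), (173, np.int64(367)), (176, np.int64(367)), (179, np.int64(363)), (182, np.int64(366)), (185, np.int64(386)), (188, np.int64(395)), (191, np.int64(395)), (194, np.int64(261)), (197, np.int64(6)), (200, np.int64(23)), (203, np.int64(287)), (206, np.int64(376)), (209, np.int64(371)), (212, np.int64(393))]
```

Request:
send_rows --moves '[[[0.8,0,0.6],[0,0,0],60],[[1.6,0,1.1],[0,0,0],60],[[2.5,0,1.7],[0,0,0],60],[[3.3,0,2.3],[0,0,0],60],[[4.1,0,2.9],[0,0,0],60],[[4.9,0,3.4],[0,0,0],60],[[5.7,0,4],[0,0,0],60],[[6.5,0,4.6],[0,0,0],60],[[6.5,0,4.6],[0,0,0],60]]'

```text
clock: 19.18
eef_pos: [0.5405, 0.0282, 0.1165]
tool_rot: [0.711, 0.635, 0.226, -0.199]
ft_force: [0.3, -1.8, -0.8]
grip_width: 0.06
```

Request:
send_rows --moves '[[[0.8,0,0.6],[0,0,0],60],[[1.6,0,1.1],[0,0,0],60],[[2.1,0,1.4],[0,0,0],60],[[2.1,0,1.4],[0,0,0],60]]'

```text
clock: 19.52
eef_pos: [0.5408, 0.0309, 0.1165]
tool_rot: [0.711, 0.635, 0.226, -0.199]
ft_force: [-0.4, -2.7, -1.9]
grip_width: 0.0598
```

Request:
send_rows --moves '[[[0.8,0,0.6],[0,0,0],60],[[1.6,0,1.1],[0,0,0],60],[[1.6,0,1.1],[0,0,0],60]]'

```text
clock: 19.77
eef_pos: [0.541, 0.0331, 0.1165]
tool_rot: [0.711, 0.635, 0.226, -0.199]
ft_force: [-0.2, -2.5, -0.6]
grip_width: 0.0601
```

```bash
python3 - <<'E'
from h import *
st();print(np.round(readout.get_obs()["ft_torque"],2))
E
```

```text
t 19.77 tipB mm [55.9  3.4 57. ] F_B [-2.54 -0.13 -0.63] tool z B [ 0.574 -0.003 -0.819] y [ 0.001 -1.     0.004] j [-0.19  0.52 -0.23  0.87  0.61  1.48] w 0.0601
[-1.17  0.09 -0.09]
```

Request:
send_rows --moves '[[[0.8,0,0.6],[0,0,0],60],[[1.6,0,1.1],[0,0,0],60],[[1.6,0,1.1],[0,0,0],60]]'

```text
clock: 20.02
eef_pos: [0.5412, 0.0352, 0.1165]
tool_rot: [0.711, 0.635, 0.226, -0.199]
ft_force: [-0.4, -2.7, -1.0]
grip_width: 0.0603
```

Request:
send_rows --moves '[[[0.8,0,0.6],[0,0,0],60],[[1.6,0,1.1],[0,0,0],60],[[1.6,0,1.1],[0,0,0],60]]'

```text
clock: 20.27
eef_pos: [0.5414, 0.0374, 0.1165]
tool_rot: [0.711, 0.635, 0.226, -0.199]
ft_force: [0.3, -2.5, -1.2]
grip_width: 0.0604
```

```bash
python3 - <<'E'
from h import *
st();print(np.round(readout.get_obs()["ft_torque"],2))
E
```

```text
t 20.27 tipB mm [60.3  3.6 57. ] F_B [-2.42 -0.61 -1.2 ] tool z B [ 0.574 -0.003 -0.819] y [ 0.002 -1.     0.004] j [-0.18  0.52 -0.23  0.86  0.61  1.49] w 0.0604
[-1.1   0.05 -0.03]
```

Request:
send_rows --moves '[[[0.8,0,0.6],[0,0,0],60],[[1.6,0,1.1],[0,0,0],60],[[1.6,0,1.1],[0,0,0],60]]'

```text
clock: 20.52
eef_pos: [0.5416, 0.0383, 0.1165]
tool_rot: [0.711, 0.635, 0.225, -0.198]
ft_force: [-1.8, -8.8, 1.0]
grip_width: 0.0598
```

Request:
send_rows --moves '[[[0.8,0,0.6],[0,0,0],60],[[1.6,0,1.1],[0,0,0],60],[[1.6,0,1.1],[0,0,0],60]]'

```text
clock: 20.77
eef_pos: [0.5416, 0.0386, 0.1166]
tool_rot: [0.712, 0.635, 0.224, -0.197]
ft_force: [-3.8, -11.1, 2.9]
grip_width: 0.0603
```

```bash
python3 - <<'E'
from h import *
st();print(np.round(readout.get_obs()["ft_torque"],2))
c=get_calibration("top");im=camera("top").astype(int);i0=cv2.cvtColor(cv2.imread("pics/top0.png"),cv2.COLOR_BGR2RGB).astype(int)
for y in(-.1,-.03,.03,.1):
    for J in(im,i0):
        print(y,[(round(x*1e3),int(J[tuple(np.round(proj(c,O+B@np.array([x,y,.04]))).astype(int)[::-1])].sum())) for x in np.arange(.18,.235,.003)])
E
```

```text
t 20.77 tipB mm [61.1  3.4 56.9] F_B [-11.42   2.47   2.88] tool z B [ 0.569 -0.004 -0.822] y [-0.001 -1.     0.004] j [-0.17  0.52 -0.23  0.86  0.6   1.5 ] w 0.0603
[-2.06  0.6   0.41]
-0.1 [(180, 361), (183, 344), (186, 342), (189, 342), (192, 345), (195, 346), (198, 344), (201, 333), (204, 360), (207, 386), (210, 366), (213, 301), (216, 180), (219, 205), (222, 86), (225, 14), (228, 344), (231, 479), (234, 494)]
-0.1 [(180, 354), (183, 335), (186, 329), (189, 329), (192, 331), (195, 336), (198, 342), (201, 325), (204, 347), (207, 371), (210, 352), (213, 297), (216, 174), (219, 202), (222, 95), (225, 9), (228, 331), (231, 466), (234, 485)]
-0.03 [(180, 397), (183, 360), (186, 361), (189, 363), (192, 361), (195, 363), (198, 365), (201, 365), (204, 363), (207, 374), (210, 423), (213, 460), (216, 477), (219, 355), (222, 346), (225, 430), (228, 376), (231, 299), (234, 299)]
-0.03 [(180, 357), (183, 325), (186, 340), (189, 358), (192, 271), (195, 35), (198, 21), (201, 21), (204, 254), (207, 400), (210, 446), (213, 456), (216, 468), (219, 346), (222, 339), (225, 420), (228, 369), (231, 28
[... 241 characters left out ...]
4, 381)]
0.03 [(180, 367), (183, 337), (186, 340), (189, 357), (192, 257), (195, 0), (198, 25), (201, 27), (204, 281), (207, 364), (210, 358), (213, 382), (216, 405), (219, 316), (222, 230), (225, 302), (228, 413), (231, 410), (234, 376)]
0.1 [(180, 374), (183, 322), (186, 335), (189, 344), (192, 343), (195, 347), (198, 351), (201, 339), (204, 398), (207, 385), (210, 352), (213, 262), (216, 84), (219, 84), (222, 118), (225, 216), (228, 438), (231, 505), (234, 494)]
0.1 [(180, 363), (183, 315), (186, 326), (189, 336), (192, 332), (195, 335), (198, 346), (201, 328), (204, 386), (207, 381), (210, 346), (213, 255), (216, 72), (219, 72), (222, 109), (225, 214), (228, 426), (231, 493), (234, 486)]
```

Contact with the heads: 11 N, and the stop's profile is unchanged from the start image. Now the press: about 2 mm of lead should give about 13 N.

Request:
send_rows --moves '[[[1.7,0,1.2],[0,0,0],60],[[1.75,0,1.22],[0,0,0],60],[[1.75,0,1.22],[0,0,0],60],[[1.75,0,1.22],[0,0,0],60]]'

```text
clock: 21.15
eef_pos: [0.5416, 0.0388, 0.1167]
tool_rot: [0.713, 0.635, 0.223, -0.195]
ft_force: [-3.7, -12.2, 4.2]
grip_width: 0.0601
```

```bash
python3 - <<'E'
from h import *
st()
E
```

```text
t 21.15 tipB mm [61.1  3.4 56.9] F_B [-12.54   2.26   4.19] tool z B [ 0.566 -0.005 -0.824] y [-0.002 -1.     0.004] j [-0.17  0.52 -0.23  0.85  0.6   1.51] w 0.0601
```

Request:
send_rows --moves '[[[1.8,0,1.3],[0,0,0],60],[[1.8,0,1.3],[0,0,0],60],[[1.8,0,1.3],[0,0,0],60],[[1.8,0,1.3],[0,0,0],60],[[1.8,0,1.3],[0,0,0],60],[[1.8,0,1.3],[0,0,0],60],[[1.8,0,1.3],[0,0,0],60],[[1.8,0,1.3],[0,0,0],60]]'

```text
clock: 21.82
eef_pos: [0.5415, 0.039, 0.1169]
tool_rot: [0.714, 0.635, 0.222, -0.194]
ft_force: [-4.0, -13.1, 4.6]
grip_width: 0.06
```

```bash
python3 - <<'E'
from h import *
st()
E
```

```text
t 21.82 tipB mm [61.   3.4 56.9] F_B [-13.48   2.45   4.64] tool z B [ 0.563 -0.006 -0.827] y [-0.004 -1.     0.004] j [-0.17  0.52 -0.23  0.85  0.6   1.51] w 0.06
```

Request:
send_rows --moves '[[[-1.6,0,-1.1],[0,0,0],60],[[-5,0,-3.5],[0,0,0],60],[[-16,0,-11.5],[0,0,0],60],[[-33,0,-23],[0,0,0],60],[[-50,0,-35],[0,0,0],60],[[-50,0,-35],[0,0,0],60],[[-33,0,-60],[0,0,0],60],[[-16,0,-84],[0,0,0],60],[[0,0,-108],[0,0,0],60],[[17,0,-133],[0,0,0],60],[[17,0,-133],[0,0,0],60],[[17,0,-133],[0,0,0],60]]'

```text
clock: 22.82
eef_pos: [0.5349, -0.0207, 0.2385]
tool_rot: [0.714, 0.636, 0.223, -0.192]
ft_force: [-0.2, 0.3, -1.7]
grip_width: 0.0601
```

```bash
python3 - <<'E'
from h import *
st()
c=get_calibration("top");im=camera("top").astype(int);i0=cv2.cvtColor(cv2.imread("pics/top0.png"),cv2.COLOR_BGR2RGB).astype(int)
cv2.imwrite("pics/fin_top.png",im[...,::-1].astype(np.uint8))
d=np.abs(im-i0).sum(2)
# carton far-end edge subpixel at z=.112 for several y; and stop edge shift vs start
def prof(J,y,z,xs):
    P=np.array([proj(c,O+B@np.array([x,y,z])) for x in xs],np.float32)
    return cv2.remap(J.astype(np.float32),P[None,:,0],P[None,:,1],cv2.INTER_LINEAR)[0]
xs=np.arange(.18,.21,.0005)
for y in(-.05,-.045,-.015,.03,.04,.05):
    p=prof(im,y,.112,xs);q=p[:,0]-p[:,2];print("end",y,"R-B first<half at",round(1e3*xs[np.argmax(q<q[:10].mean()/2)],1))
xs=np.arange(.205,.235,.0005)
for y in(-.11,-.1,-.09,.09,.1,.11):
    a=prof(im,y,.053,xs).sum(1);b=prof(i0,y,.053,xs).sum(1)
    s=[(np.corrcoef(a[10:-10],b[10+k:len(b)-10+k])[0,1],k*.5) for k in range(-8,9)];print("stop",y,"shift mm",max(s)[1],round(max(s)[0],3))
w=get_calibration("wrist");W=camera("wrist");cv2.imwrite("pics/fin_w.png",W[...,::-1])
# base edge of the carton in wrist view (upper edge z=.112) by tracing columns
for y in(-.05,-.03,.03,.05):
    xs=np.arange(.03,.11,.0005);P=np.array([proj(w,O+B@np.array([x,y,.112])) for x in xs],np.float32)
    p=cv2.remap(W.astype(np.float32),P[None,:,0],P[None,:,1],cv2.INTER_LINEAR)[0].sum(1);g=np.abs(np.diff(cv2.GaussianBlur(p[:,None],(1,9),2)[:,0]))
    print("base",y,round(1e3*xs[g.argmax()],1),round(float(g.max()),1))
E
```

```text
t 22.82 tipB mm [  1.    2.8 178.5] F_B [ 0.28  0.21 -1.65] tool z B [ 0.563 -0.01  -0.826] y [-0.003 -1.     0.009] j [-0.28  0.4  -0.05  1.22  0.59  1.37] w 0.0601
end -0.05 R-B first<half at 195.5
end -0.045 R-B first<half at 195.5
end -0.015 R-B first<half at 195.0
end 0.03 R-B first<half at 195.0
end 0.04 R-B first<half at 195.0
end 0.05 R-B first<half at 195.0
stop -0.11 shift mm 0.0 1.0
stop -0.1 shift mm 0.0 1.0
stop -0.09 shift mm 0.0 1.0
stop 0.09 shift mm 0.0 1.0
stop 0.1 shift mm 0.0 1.0
stop 0.11 shift mm 0.0 1.0
base -0.05 64.5 44.1
base -0.03 44.0 49.6
base 0.03 44.0 48.3
base 0.05 64.0 44.5
```

```bash
python3 - <<'E'
from workcell import order
print(order.job_done())
E
```

```text
the job is handed in; nothing more can be done
None
```

The carton is lying seal side up on the board, pressed home against the stop's two screw heads, and the job is handed in at about 23 s on the robot's clock. The arm is clear of it.

- **Sliding and tipping:** I slid it square against the rubber edge, where the push reached about 10 N. Pushing high on the sealed face at 2–5 N tipped it over slowly, with the fingers following it almost to flat. The carton slipped on the rubber as it tilted, so it went over nearer 77° than 60°, with its base sticking out about 34 mm.
- **Pressing home:** I pushed it along by its base at 2–4 N until it met the screw heads, then held 12.5–13.5 N for about 0.65 s and backed off. The highest force I read anywhere was about 14.5 N (all directions together), against the 20 N limit.
- **Last checks:**
  - The carton's far end is about 195 mm from the front edge and its base about 64.5 mm, consistent with its 130 mm length. Both are square within 0.5 mm over 100 mm.
  - The stop shows no shift from the start picture.
  - The wrist force is back to about zero.
- **Not confirmed:**
  - Contact with both screw heads is inferred from the squareness and the press; they are hidden under the carton.
  - I ran no separate final check on the bystanders. The arm felt no unexpected contact.
  - In the final base check, two of the four scan lines picked up a different edge at 44 mm, so I relied on the other two.

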